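Index the grinding turntable to the next hole

ROBOT

A 6-joint arm with a two-finger parallel gripper is mounted at the origin on the work surface. World frame = base frame: x ahead of the robot, y to its left, z up, the work surface at z = 0. Lengths are in m, angles in rad, forces in N, time in s.
With the tool pointing down it reaches from about 0.3 to 0.775 m from the base axis. Payload 14.6 kg.
Tool frame: the origin (TCP) lies midway between the tips of the shut fingers; the grasp point (between the pads) lies 19 mm behind it; z points along the fingers, x is the direction in which the jaws open and shut, and the axes are right-handed (so a half turn about z gives the same grasp; the last joint's range is limited). The gripper opens to 94 mm and grips with 3 to 60 N. Pads are 16 mm wide; open, the fingers measure 119 mm over their backs; the gripper's body (75 mm by 177 mm) begins 78 mm behind the grasp point.
Start: joints at [-1.24, 0.3, 1.521, -0, 1.321, -0.067], TCP at [0.213, -0.507, 0.205] pointing down, gripper open.
Joint ranges: [-3.03, 3.03], [-0.79, 2.21], [0.23, 2.52], [-1.04, 4.18], [0, 3.07], [-2.55, 2.55]. Speed limits (rad/s): [2.22, 2.22, 2.57, 3.14, 3.14, 3.14].

INTERFACE

Orientations are given as a 3x3 rotation matrix whose columns are the frame's x, y, z axes.
In Python, from rig import env gives the robot as it stands.
- The arm moves only by the tool servo_tool, never from a script. Its argument "rows" is a list of rows, each a list of 6 numbers: the shift along the tool's x, y, z in m, then the turn, a rotation vector about the tool's x, y, z in rad. A call has 1 to 12 rows; each row is the pose to reach, as a shift and turn from the pose commanded when the call began, along the tool's axes at that moment; what a row does not reach only later rows make up. A row lasts 1/12 s, in which the tool goes at most 41.7 mm and 7.16 degrees, less where a joint would pass 70% of its speed; a pose out of reach is approached as far as the arm can. A call with a gripper value outside its range is refused whole. "claw" is the finger opening in m, from 0 to 0.094, set as the call begins (left out, the last holds). The fingers move at their own pace and stop on an object; the grip force is fixed at half the most. Time passes only in rows, so rows that repeat a pose let the fingers close. It gives the time, the measured TCP pose, the force and the opening at its end, in the units of the state.
- env.state(): the state, without advancing time (a new reading comes with each control period).
- env.grab_frame(name): name is "scene" or "top" or "wrist"; returns the picture (400x640x3 uint8, blue, green, red); there is no depth.
- env.camera_info(name): a dict with "fx", "fy", "cx", "cy" (pixels), "R" (3x3) and "t" (3): a world point X has camera coordinates R X + t; the wrist camera has in their place "T_tool_cam" (4x4, takes a point from camera to tool coordinates, whose origin is the TCP and whose axes are the tool frame's). Camera axes: x right, y down, z forward; pixel columns grow to the right and rows downward; lengths in m; the calibration is good to about 2 mm. A picture is of the moment at which its call begins: read the wrist's pose just before it. camera_info takes no time and is no camera call.
- env.job_done(): hands the job in, once; it reports no verdict.
The state is a dict: "time_s": time; "joint_positions": joint angles; "dq": joint speeds; "effort": joint torques, N m; "tool_pos": TCP position; "tcp_rot": TCP orientation; "force": force on the tool from outside, world axes, zero at the start; "ft_torque": the same for the moment, N m; "gripper_width": finger opening in m.
Only numpy, scipy, OpenCV 4.12 (cv2) and the standard library are available. Lean on these libraries where they do the work, as an engineer would, in place of code of your own. Each camera call takes 0.05 s, during which the arm holds its last target.

TASK

Index the turntable one hole on, anticlockwise seen from above, so that the impeller's next vane comes round for grinding: press the cupped plunger fully in with the fingertips, push it round while it is held in, and let it spring up again with its pin locked in the very next hole, an eighth of a turn on. Go no further than that hole and do not turn the table the other way. Lift nothing, leave the impeller sitting on its spigot, and do not disturb the things standing around on the bench.

Things in the scene. Friction and masses are not known exactly. Their poses are not given: they have to be found in the camera images.
- axis (a point): Centre of the turntable's top face, on its upright turning axis, 66 mm above the bench. The turntable is a flat steel plate, 236 mm across, in a round grey fixed base (310 mm, 326 at the foot) whose flat rim, the index ring, has its top 60 mm above the bench and 8 holes of 14 mm, 45 degrees apart, on a circle of 137 mm radius. The base is fixed to the bench and may stand at any yaw.
- cup (a point): Centre of the floor of the plunger's cup, a black rubber cup on an upright stem: 60 mm across outside, 52 inside, floor 90 mm above the bench at rest, rim 8 mm higher, centre 85 mm from the axis. It rides on the turntable; this point moves with it, down and round. Closed fingertips fit in it and drive it sideways by the grip of the rubber or against the rim; nothing else is needed to turn the table.
- pin (a point): Top of the plunger's 10 mm round-topped steel pin, on the same radius as the cup, 137 mm from the axis. It is fixed to the plunger and comes up from below through one hole of the ring, level with the ring's top at rest, locking the table; pressed in, it goes down out of the hole. It enters a hole if within about 4 mm (0.03 rad) of its centre.
- plunger (a joint): How far the plunger is pressed in, m: 0 = up, 0.014 = bottom of its travel. Its spring pushes up with about 6 N at first, 13 N at the bottom. From 0.010 on the pin is clear and the table can turn; 0.011 to 0.014 is good. Between holes the pin rides under the ring and the plunger cannot rise above 0.010; let up over a hole it springs into it and locks.
- turntable (a joint): Turn of the table on its base, rad, anticlockwise from above positive: about 0 at the start (pin in the first hole), 0.785 at the next hole. Play in a locked hole about 0.015 rad. Turning it unlocked takes 2 to 3 N at the cup.
- impeller_mid (a point): Middle of a loose steel impeller lying on the turntable's centre, over a spigot of 18 mm diameter and 20 mm height: a 96 mm disc with eight slanting vanes, 22 mm high in all, bore 22 mm, 0.35 kg; it rides round with the table. This point is on its axis, 11 mm above its underside.
- wire_brush_mid (a point): A wooden-handled hand brush 200 mm long, lying on the bench beside the turntable, to be left alone; this point is in its middle, 10 mm up.
- spray_can_mid (a point): An upright metal can, 60 mm across and 150 mm high, to be left alone; this point is at its centre.
- tube_offcut_mid (a point): An upright offcut of square steel tube, 50 x 50 mm, 90 mm high, to be left alone; this point is at its centre.
Things that resemble listed ones, but are neither listed nor needed, are in the scene too. Leave any orange or pink look-alike of the part that bears impeller_mid alone.

How it is judged:
By the outcome, as a careful person would: the job done as asked, in the order asked, and still so for the second after the job is handed in, with the robot touching nothing.
It also fails if it takes over 45 s, if anything falls off the work surface, if the arm or the gripper's body presses on something with over 40 N, if the wrist force passes 120 N, or if a joint passes its speed limit or range.

## Working session

There is one attempt and no reset: what is moved stays moved. The work goes in short steps, Python scripts to look and compute and a tool call to move; the robot and the scene stay as the last step left them, time stands still between calls to the robot, and variables do not carry over. Pictures are saved under pics/ and viewed, and the job is handed in when it is done.

Besides the shell and the picture viewer there is one more tool, called after "Request:" as a command line: name --pt "numbers of a row" for each row, then --argument value for the rest. servo_tool: Moves the arm, as the interface text tells. Its arguments: {"type":"object","properties":{"rows":{"type":"array"},"claw":{"type":"number"}},"required":["rows"]}

```bash
mkdir -p pics; ls
python3 - <<'E'
from rig import env
import cv2
for n in ["scene","top","wrist"]:
    cv2.imwrite(f"pics/{n}0.png",env.grab_frame(n)); print(n,env.camera_info(n))
s=env.state(); print(s)
E
```

```text
pics
scene {'fx': 468.6125358200203, 'fy': 468.6125358200203, 'cx': 315.62564907072573, 'cy': 212.85462475886277, 'R': array([[ 3.76615333e-01,  9.26369675e-01,  3.42052508e-04],
       [ 6.39411751e-01, -2.59685457e-01, -7.23682304e-01],
       [-6.70308514e-01,  2.72768564e-01, -6.90133180e-01]]), 't': array([-0.21517073, -0.27598123,  1.8407597 ])}
top {'fx': 514.5131879548076, 'fy': 514.5131879548076, 'cx': 318.8486214230101, 'cy': 203.47588801701627, 'R': array([[-0.00506508, -0.99998642,  0.00122417],
       [-0.99701858,  0.00495578, -0.07700252],
       [ 0.07699541, -0.00161055, -0.99703015]]), 't': array([0.02012556, 0.53114197, 1.48150896])}
wrist {'fx': 293.9037327584864, 'fy': 293.9037327584864, 'cx': 325.13870349983307, 'cy': 199.64672455202148, 'T_tool_cam': array([[ 9.99999947e-01, -1.63464893e-04, -2.79887407e-04,
         9.76289091e-04],
       [ 2.32232386e-04,  9.63729688e-01,  2.66880188e-01,
        -7.56054112e-02],
       [ 2.26110263e-04, -2.66880239e-01,  9.63729675e-01,
        -1.79171659e-01],
       [ 0.00000000e+00,  0.00000000e+00,  0.00000000e+00,
         1.00000000e+00]])}
{'time_s': 0.15, 'joint_positions': array([-1.23959739e+00,  3.00336404e-01,  1.52140092e+00,  8.69501760e-08,
        1.32070073e+00, -6.65905498e-02]), 'dq': array([ 0.00011222, -0.00220688, -0.00128542, -0.00032597,  0.00046604,
        0.00142658]), 'effort': array([ 2.38509128e-03, -5.31950927e+01, -3.52819741e+01,  7.09552900e-02,
        2.36428622e-02, -7.86669921e-05]), 'tool_pos': array([ 0.21300144, -0.50687913,  0.20503644]), 'tcp_rot': array([[ 3.87381241e-01, -9.21919573e-01, -2.74824616e-04],
       [-9.21919228e-01, -3.87381334e-01,  7.99481444e-04],
       [-8.43519518e-04, -5.63380154e-05, -9.99999643e-01]]), 'force': array([ 0.09494791, -1.0940685 , -0.24951871]), 'ft_torque': array([ 0.04194537, -0.07795708,  0.00509607]), 'gripper_width': 0.09381661973028506}
```

View pics/scene0.png

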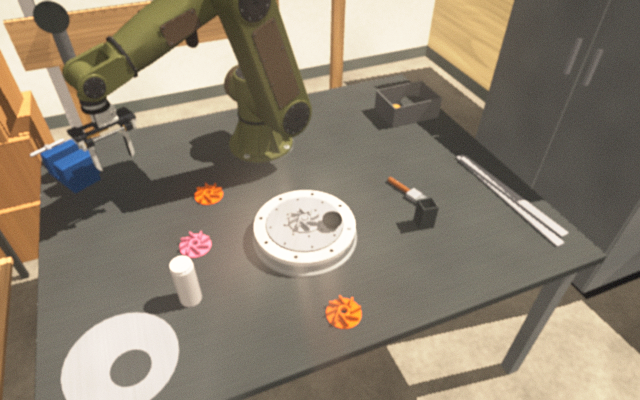

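View pics/top0.png

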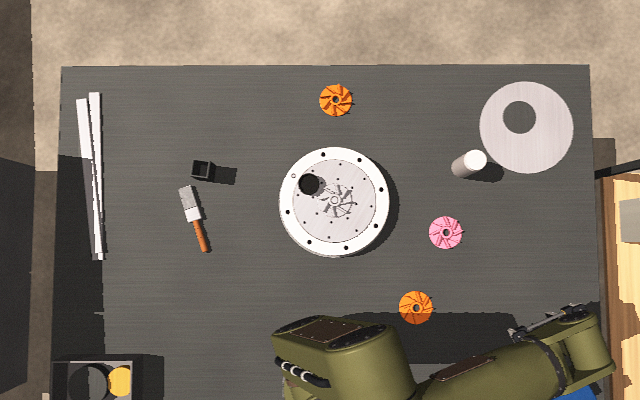

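The top view shows the turntable at about (335,202), the black cup at (311,184), and a pin-filled hole at about (293,176). The grey impeller sits on the table. The orange (336,100), (416,307) and pink (446,232) ones are look-alikes. I'll measure these now.

```bash
cat > h.py <<'E'
from rig import env
import numpy as np, cv2
def ray(n,u,v,z):
    c=env.camera_info(n); R,t=c['R'],c['t']
    C=-R.T@t; d=R.T@np.array([(u-c['cx'])/c['fx'],(v-c['cy'])/c['fy'],1.])
    return C+d*(z-C[2])/d[2]
def proj(n,X):
    c=env.camera_info(n); p=c['R']@np.asarray(X,float)+c['t']
    return np.array([c['fx']*p[0]/p[2]+c['cx'],c['fy']*p[1]/p[2]+c['cy']])
E
python3 - <<'E'
from h import *
im=cv2.imread('pics/top0.png')
x0,y0=260,130
c=im[y0:y0+145,x0:x0+150]
cv2.imwrite('pics/crop0.png',cv2.resize(c,None,fx=4,fy=4,interpolation=cv2.INTER_CUBIC))
g=cv2.cvtColor(c,cv2.COLOR_BGR2GRAY)
# small dark holes
n,l,st,ce=cv2.connectedComponentsWithStats((g<110).astype('uint8'))
P=[]
for i in range(1,n):
    u,v=ce[i]+[x0,y0]
    w=ray('top',u,v,.06)
    print(np.round([u,v],1),st[i,4],st[i,2:4],np.round(w,4))
E
```

```text
[336.7 203.3] 11893 [150 145] [ 0.5283 -0.0331  0.06  ]
[322.6 153.9] 14 [4 5] [0.6704 0.0059 0.06  ]
[359.  159.5] 12 [3 4] [ 0.6538 -0.098   0.06  ]
[339.7 163.7] 3 [2 2] [ 0.6421 -0.0426  0.06  ]
[312.5 170.5] 4 [2 2] [0.6227 0.0352 0.06  ]
[309.4 183.5] 394 [27 22] [0.5855 0.0443 0.06  ]
[292. 174.] 1 [1 1] [0.613  0.0937 0.06  ]
[293.5 177. ] 2 [2 1] [0.6043 0.0895 0.06  ]
[337.5 178.5] 4 [2 2] [ 0.5994 -0.036   0.06  ]
[364.  178.5] 2 [1 2] [ 0.599  -0.1117  0.06  ]
[325. 182.] 1 [1 1] [ 5.895e-01 -3.000e-04  6.000e-02]
[324.5 185.5] 2 [2 2] [0.5795 0.0012 0.06  ]
[338.5 185.5] 2 [2 2] [ 0.5793 -0.0387  0.06  ]
[345. 187.] 1 [1 1] [ 0.5749 -0.0572  0.06  ]
[351.7 187.3] 3 [2 2] [ 0.5738 -0.0762  0.06  ]
[380.6 189.2] 14 [4 5] [ 0.5681 -0.1587  0.06  ]
[322.1 189.8] 9 [5 5] [0.5673 0.008  0.06  ]
[329. 189.] 1 [1 1] [ 0.5694 -0.0116  0.06  ]
[339.8 191.2] 9 [3 7] [ 0.5629 -0.0422  0.06  ]
[332. 191.] 1 [1 1] [ 0.5636 -0.0201  0.06  ]
[349.3 190.3] 6 [5 2] [ 0.5653 -0.0695  0.06  ]
[319. 193.] 1 [1 1] [0.5581 0.0169 0.06  ]
[334.  192.5] 2 [1 2] [ 0.5593 -0.0258  0.06  ]
[297.5 1
[... 1116 characters left out ...]
[340. 216.] 1 [1 1] [ 0.4922 -0.0423  0.06  ]
[347.3 217.7] 3 [2 2] [ 0.4874 -0.0631  0.06  ]
[304.2 222. ] 4 [2 3] [0.4757 0.0592 0.06  ]
[330.7 221.7] 3 [2 2] [ 0.4763 -0.0157  0.06  ]
[375.3 225.5] 14 [4 4] [ 0.4648 -0.1421  0.06  ]
[356.3 230.3] 3 [2 2] [ 0.4514 -0.0882  0.06  ]
[328.7 236.7] 3 [2 2] [ 0.4339 -0.0098  0.06  ]
[354. 237.] 1 [1 1] [ 0.4326 -0.0814  0.06  ]
[319. 239.] 1 [1 1] [0.4275 0.0176 0.06  ]
[308.8 241.5] 13 [4 4] [0.4204 0.0463 0.06  ]
[321. 240.] 1 [1 1] [0.4246 0.012  0.06  ]
[343.5 241. ] 2 [2 1] [ 0.4215 -0.0516  0.06  ]
[347. 240.] 1 [1 1] [ 0.4242 -0.0615  0.06  ]
[335.5 242. ] 6 [6 1] [ 0.4188 -0.029   0.06  ]
[345.6 247.4] 13 [4 4] [ 0.4035 -0.0574  0.06  ]
```

View pics/crop0.png

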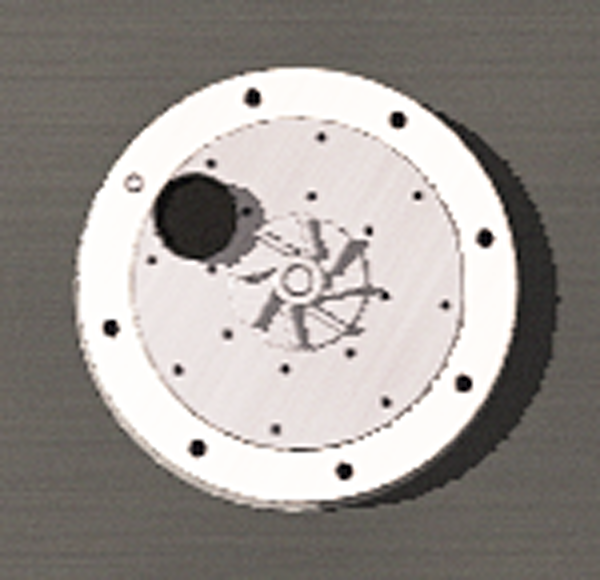

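Run:
```python
from h import *
px=[(322.6,153.9),(359,159.5),(380.6,189.2),(375.3,225.5),(345.6,247.4),(308.8,241.5),(287.2,211.4),(293.3,175.8)]
W=np.array([ray('top',*p,.06)[:2] for p in px])
A=np.c_[2*W,np.ones(8)]; s=np.linalg.lstsq(A,(W**2).sum(1),rcond=None)[0]
ax=s[:2]; print('axis',ax,'r',np.sqrt(s[2]+ax@ax),'resid',np.linalg.norm(W-ax,axis=1))
an=np.unwrap(np.arctan2(*(W-ax).T[::-1]))
off=np.angle(np.exp(8j*an).mean())/8; k=np.round((an-off)/(np.pi/4)); ph=(an-off-k*np.pi/4)
print(np.degrees(an),'rms deg',np.degrees(ph.std()))
th=off+k[7]*np.pi/4; print('pin ang',np.degrees(th))
for d in (0,np.pi/4):
    print('cup',ax+.085*np.array([np.cos(th+d),np.sin(th+d)]))
# cup rim from image at z .098
im=cv2.imread('pics/top0.png'); g=cv2.cvtColor(im,cv2.COLOR_BGR2GRAY)
m=(g<60).astype('uint8'); m[:165]=0;m[205:]=0;m[:,:290]=0;m[:,330:]=0
c=max(cv2.findContours(m,0,2)[0],key=cv2.contourArea); (u,v),r=cv2.minEnclosingCircle(c); print(u,v,r,ray('top',u,v,.098),'diam',2*r*1.34/514)
# scene cross-check
cx=ax+.085*np.array([np.cos(th),np.sin(th)])
print('scene px cup rim',proj('scene',[*cx,.098]),'axis',proj('scene',[*ax,.066]))
print('can top',ray('top',476,160,.15),'tube',ray('top',201,170,.09))
```

```text
axis [ 0.53688448 -0.02597341] r 0.13684169801212243 resid [0.13741269 0.13733323 0.13624068 0.13667224 0.13711965 0.13704353
 0.13695874 0.13594592]
[  13.48109875  -31.63219024  -76.7559792  -121.8290613  -166.75766311
 -211.91027139 -256.99771332 -301.42413963] rms deg 0.18134108577100055
pin ang -301.728244606242
cup [0.58158521 0.04632351]
cup [0.51737103 0.05675642]
308.3432922363281 183.62686157226562 10.70803451538086 [0.58066372 0.04647081 0.098     ] diam 0.05583177529420371
scene px cup rim [331.33962697 217.19886298] axis [303.48248601 221.48074884]
can top [ 0.63622514 -0.40490849  0.15      ] tube [0.62141278 0.34670876 0.09      ]
```

The circle fit is good: radius 136.8 mm against 137, with a pitch scatter of 0.18°. The cup found from its rim matches to 1 mm, and its scene projection of (331,217) lands on the cup. I'll close the fingers and travel over to it.

Request:
servo_tool --pt "-0.008 -0.012 0 0 0 0" --pt "-0.022 -0.033 0 0 0 0" --pt "-0.04 -0.06 0 0 0 0" --pt "-0.058 -0.087 0 0 0 0" --pt "-0.076 -0.114 0 0 0 0" --pt "-0.094 -0.141 0 0 0 0" --pt "-0.112 -0.168 0 0 0 0" --pt "-0.13 -0.195 0 0 0 0" --pt "-0.148 -0.222 0 0 0 0" --pt "-0.166 -0.249 0 0 0 0" --pt "-0.18 -0.271 0 0 0 0" --pt "-0.184 -0.277 0 0 0 0" --claw 0

```text
time_s: 1.15
tool_pos: [0.3984, -0.2269, 0.2054]
tcp_rot: [[0.39, -0.921, 0.0], [-0.921, -0.39, 0.0], [-0.0, -0.0, -1.0]]
force: [-0.0, -0.8, 0.1]
gripper_width: 0.0172
```

Request:
servo_tool --pt "-0.008 -0.012 0 0 0 0" --pt "-0.022 -0.033 0 0 0 0" --pt "-0.04 -0.06 0 0 0 0" --pt "-0.058 -0.087 0 0 0 0" --pt "-0.076 -0.114 0 0 0 0" --pt "-0.094 -0.141 0 0 0 0" --pt "-0.112 -0.168 0 0 0 0" --pt "-0.13 -0.195 0 0 0 0" --pt "-0.148 -0.222 0 0 0 0" --pt "-0.166 -0.249 0 0 0 0" --pt "-0.18 -0.271 0 0 0 0" --pt "-0.183 -0.277 0 0 0 0"

```text
time_s: 2.15
tool_pos: [0.5824, 0.0487, 0.2049]
tcp_rot: [[0.39, -0.921, -0.001], [-0.921, -0.39, 0.0], [-0.001, 0.0, -1.0]]
force: [-1.3, 0.2, -0.3]
gripper_width: 0.0005
```

Request:
servo_tool --pt "0 0 0 0 0 0" --pt "0 0 0 0 0 0" --pt "0 0 0 0 0 0"

```text
time_s: 2.4
tool_pos: [0.5811, 0.0448, 0.2055]
tcp_rot: [[0.386, -0.922, -0.0], [-0.922, -0.386, -0.0], [0.0, 0.0, -1.0]]
force: [0.6, -0.1, 0.2]
gripper_width: 0.0005
```

Run:
```python
from h import *
s=env.state(); R=s['tcp_rot'];p=s['tool_pos']
print(s['time_s'],p,s['force'],s['gripper_width'],s['joint_positions']);print(R)
for n in ('wrist','scene'): cv2.imwrite(f'pics/{n}1.png',env.grab_frame(n))
print('to cup at z .094:',R.T@(np.array([.5813,.0464,.094])-p))
T=env.camera_info('wrist')['T_tool_cam'];c=env.camera_info('wrist')
for X in ([.5813,.0464,.09],[.5369,-.026,.066]):
    q=np.linalg.inv(T)@np.r_[R.T@(np.array(X)-p),1]; print(c['fx']*q[0]/q[2]+c['cx'],c['fy']*q[1]/q[2]+c['cy'])
```

```text
2.4 [0.58105329 0.04475237 0.20550743] [ 0.64723099 -0.13051716  0.24756157] 0.0005158509802006591 [ 1.41098754e-02  3.73290118e-01  1.42329027e+00 -1.91061639e-04
  1.34522073e+00  1.18815848e+00]
[[ 3.86460187e-01 -9.22306067e-01 -2.05809867e-04]
 [-9.22306085e-01 -3.86460153e-01 -1.89143874e-04]
 [ 9.49112304e-05  2.62916270e-04 -9.99999961e-01]]
to cup at z .094: [-0.00143485 -0.0008936   0.11150707]
322.8852274308152 193.2245486986749
365.3835345209073 245.04590075742243
```

View pics/wrist1.png

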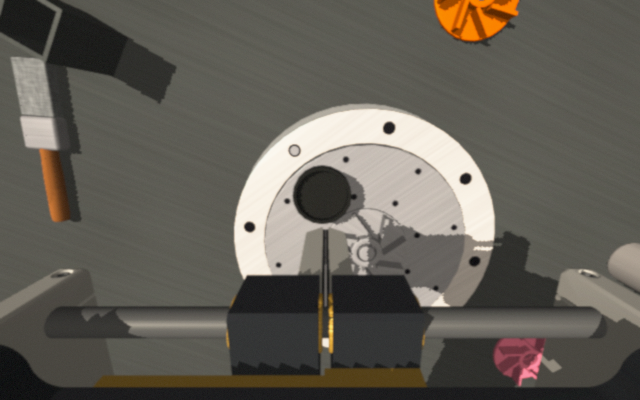

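View pics/scene1.png

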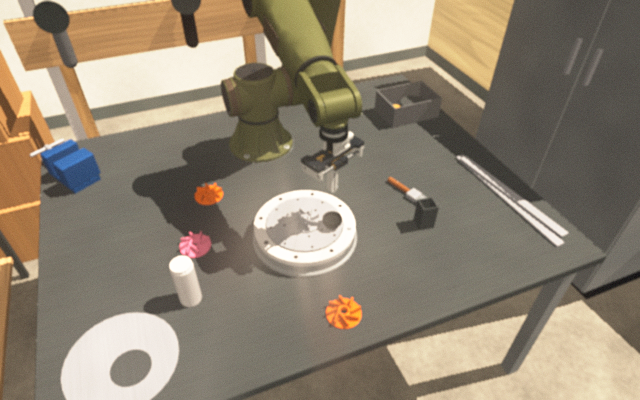

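The wrist view shows the cup at (322,194), against a predicted (323,193), so the position is confirmed. Next I'll descend into the cup, above the floor.

Request:
servo_tool --pt "-0.001 -0.001 0.008 0 0 0" --pt "-0.001 -0.001 0.02 0 0 0" --pt "-0.001 -0.001 0.035 0 0 0" --pt "-0.001 -0.001 0.05 0 0 0" --pt "-0.001 -0.001 0.065 0 0 0" --pt "-0.001 -0.001 0.08 0 0 0" --pt "-0.001 -0.001 0.09 0 0 0" --pt "-0.001 -0.001 0.098 0 0 0" --pt "-0.001 -0.001 0.104 0 0 0" --pt "-0.001 -0.001 0.108 0 0 0" --pt "-0.001 -0.001 0.11 0 0 0" --pt "-0.001 -0.001 0.11 0 0 0"

```text
time_s: 3.5
tool_pos: [0.5822, 0.0472, 0.0954]
tcp_rot: [[0.387, -0.922, 0.0], [-0.922, -0.387, -0.0], [0.0, -0.0, -1.0]]
force: [0.1, 0.1, 0.3]
gripper_width: 0.0007
```

Request:
servo_tool --pt "0 0 0.002 0 0 0" --pt "0 0 0.004 0 0 0" --pt "0 0 0.006 0 0 0" --pt "0 0 0.008 0 0 0" --pt "0 0 0.008 0 0 0" --pt "0 0 0.008 0 0 0"

```text
time_s: 4.0
tool_pos: [0.5825, 0.0472, 0.0881]
tcp_rot: [[0.387, -0.922, 0.001], [-0.922, -0.387, -0.0], [0.0, -0.001, -1.0]]
force: [-2.1, -0.2, 6.6]
gripper_width: 0.0006
```

Contact is as expected: 6.6 N at about 2 mm pressed. Now I'll press to z ≈ 0.0775.

Request:
servo_tool --pt "0 0 0.002 0 0 0" --pt "0 0 0.004 0 0 0" --pt "0 0 0.006 0 0 0" --pt "0 0 0.008 0 0 0" --pt "0 0 0.0095 0 0 0" --pt "0 0 0.0105 0 0 0" --pt "0 0 0.0105 0 0 0" --pt "0 0 0.0105 0 0 0"

```text
time_s: 4.67
tool_pos: [0.5828, 0.0471, 0.0783]
tcp_rot: [[0.387, -0.922, 0.002], [-0.922, -0.387, -0.0], [0.001, -0.002, -1.0]]
force: [-2.5, -0.9, 12.6]
gripper_width: 0.0003
```

Run:
```python
from h import *
s=env.state(); R=s['tcp_rot'];p=s['tool_pos']
print(s['time_s'],p,s['force'],s['ft_torque'])
cv2.imwrite('pics/top2.png',env.grab_frame('top')[130:275,260:410].repeat(4,0).repeat(4,1))
ax=np.array([.5369,-.0260]); 
d=p[:2]-ax; print('r',np.hypot(*d),'ang',np.degrees(np.arctan2(d[1],d[0])))
# arc from the present point about the axis
for k in range(0,49,3):
    a=np.radians(k); M=np.array([[np.cos(a),-np.sin(a)],[np.sin(a),np.cos(a)]])
    q=np.r_[M@d-d,0]; print(k,np.round(R.T@q,4)[:2],round(-a,3))
```

```text
4.6667 [0.58279565 0.04705475 0.07825351] [-2.47389084 -0.92548452 12.57787565] [-0.28662941  0.55111043  0.01652521]
r 0.08627518179714302 ang 57.86146801103849
0 [0. 0.] -0.0
3 [-0.0036  0.0027] -0.052
6 [-0.0071  0.0056] -0.105
9 [-0.0104  0.0086] -0.157
12 [-0.0136  0.0118] -0.209
15 [-0.0166  0.0152] -0.262
18 [-0.0194  0.0188] -0.314
21 [-0.022   0.0225] -0.367
24 [-0.0244  0.0263] -0.419
27 [-0.0267  0.0302] -0.471
30 [-0.0287  0.0342] -0.524
33 [-0.0305  0.0384] -0.576
36 [-0.032   0.0426] -0.628
39 [-0.0334  0.0469] -0.681
42 [-0.0345  0.0513] -0.733
45 [-0.0354  0.0557] -0.785
48 [-0.0361  0.0602] -0.838
```

View pics/top2.png

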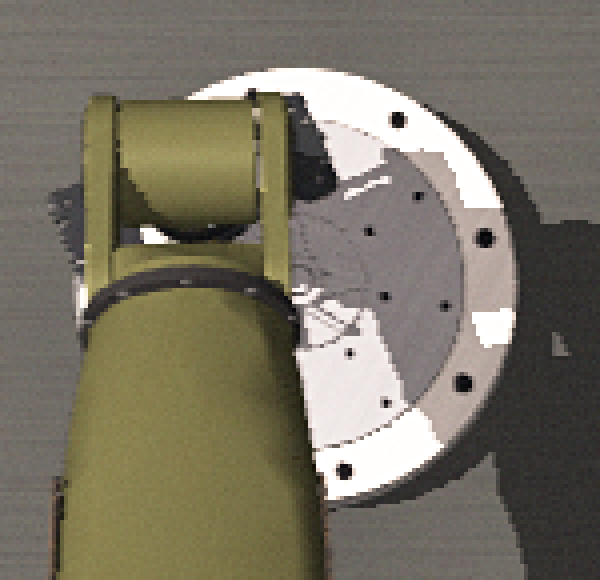

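Depth is 11.7 mm at 12.6 N. I'll press 1 mm more and start round the arc, turning the tool with it, to about 33° first.

Request:
servo_tool --pt "0 0 0.001 0 0 0" --pt "0 0 0.001 0 0 0" --pt "-0.0018 0.0013 0.001 0 0 -0.026" --pt "-0.0053 0.0041 0.001 0 0 -0.079" --pt "-0.0088 0.0071 0.001 0 0 -0.131" --pt "-0.0136 0.0118 0.001 0 0 -0.209" --pt "-0.0166 0.0152 0.001 0 0 -0.262" --pt "-0.0194 0.0188 0.001 0 0 -0.314" --pt "-0.022 0.0225 0.001 0 0 -0.367" --pt "-0.0244 0.0263 0.001 0 0 -0.419" --pt "-0.0267 0.0302 0.001 0 0 -0.471" --pt "-0.0287 0.0342 0.001 0 0 -0.524"

```text
time_s: 5.72
tool_pos: [0.5409, 0.0605, 0.0777]
tcp_rot: [[0.798, -0.602, 0.005], [-0.602, -0.798, 0.0], [0.004, -0.003, -1.0]]
force: [1.4, 1.2, 12.3]
gripper_width: 0.0005
```

Run:
```python
from h import *
s=env.state(); R=s['tcp_rot'];p=s['tool_pos']
print(s['time_s'],p,s['force'],s['ft_torque'],s['joint_positions'])
ax=np.array([.5369,-.0260]); d=p[:2]-ax; print('r',np.hypot(*d),'ang',np.degrees(np.arctan2(d[1],d[0])))
for n in ('wrist','scene'): cv2.imwrite(f'pics/{n}3.png',env.grab_frame(n))
cv2.imwrite('pics/scene3c.png',cv2.resize(cv2.imread('pics/scene3.png')[160:290,230:380],None,fx=5,fy=4.5,interpolation=cv2.INTER_CUBIC))
```

```text
5.7167 [0.54087637 0.06053413 0.07771289] [ 1.3657302   1.15533337 12.27967381] [-0.05080624 -0.38430306  0.02296276] [ 4.41682470e-02  4.24748834e-01  1.67016698e+00 -2.86628235e-05
  1.04205466e+00  6.90550389e-01]
r 0.08662544463437097 ang 87.36902722295414
```

View pics/wrist3.png

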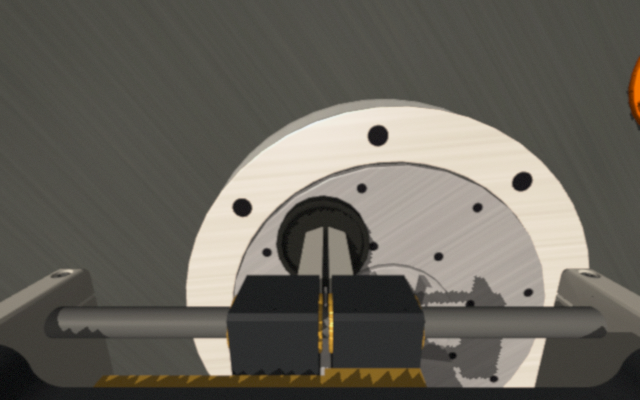

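View pics/scene3c.png

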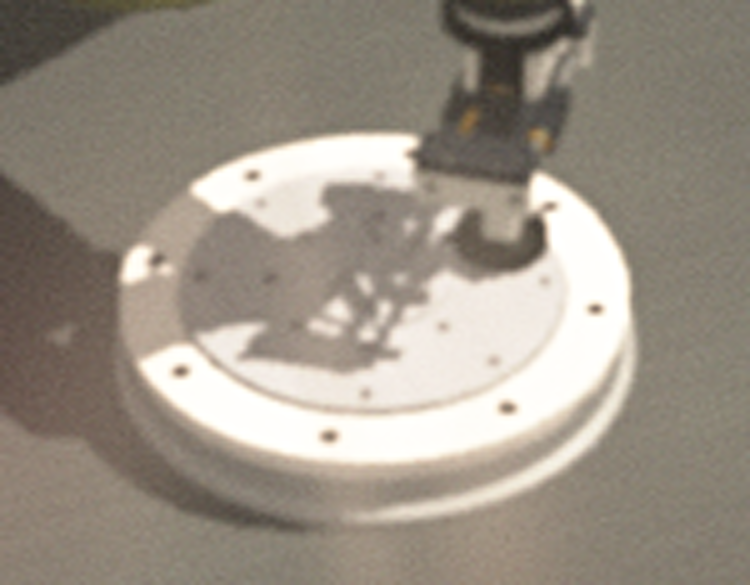

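```bash
cat >> h.py <<'E'
AX=np.array([.5369,-.0260])
def wray(s,u,v,z):
    c=env.camera_info('wrist');T=c['T_tool_cam'];R=s['tcp_rot']
    C=s['tool_pos']+R@T[:3,3]; d=R@T[:3,:3]@np.array([(u-c['cx'])/c['fx'],(v-c['cy'])/c['fy'],1])
    return C+d*(z-C[2])/d[2]
def polar(w):
    d=w[:2]-AX; return round(np.hypot(*d),4),round(np.degrees(np.arctan2(d[1],d[0])),2)
def darks(n,im,s=None,z=.066,thr=110):
    m=(im.max(2)<thr).astype('uint8'); k,l,st,ce=cv2.connectedComponentsWithStats(m); o=[]
    for i in range(1,k):
        if st[i,4]<500 and max(st[i,2:4])<30:
            w=ray(n,*ce[i],z) if n!='wrist' else wray(s,*ce[i],z)
            r,a=polar(w)
            if .05<r<.15: o.append((np.round(ce[i],1).tolist(),int(st[i,4]),float(r),float(a)))
    return o
E
python3 - <<'E'
from h import *
s=env.state()
for o in darks('top',cv2.imread('pics/top0.png')): print('T',o) if .06<o[2]<.118 else 0
for z in (.06,.066):
  for o in darks('wrist',cv2.imread('pics/wrist3.png'),s,z): print('W',z,o)
E
```

```text
T ([339.7, 163.7], 3, 0.1055, -8.9)
T ([312.5, 170.5], 4, 0.1047, 35.72)
T ([309.1, 183.6], 380, 0.0854, 56.13)
T ([321.0, 177.0], 1, 0.0759, 29.21)
T ([323.5, 179.5], 2, 0.0662, 26.91)
T ([337.5, 178.5], 4, 0.0625, -9.04)
T ([364.0, 178.5], 2, 0.1049, -54.21)
T ([351.7, 187.3], 3, 0.0616, -53.92)
T ([297.5, 194.5], 4, 0.1052, 80.9)
T ([312.5, 197.0], 2, 0.0621, 81.38)
T ([355.4, 203.2], 5, 0.0606, -98.46)
T ([370.7, 205.7], 3, 0.1043, -98.89)
T ([316.5, 213.0], 2, 0.0619, 125.7)
T ([347.3, 217.7], 3, 0.0619, -143.59)
T ([304.2, 222.0], 4, 0.1049, 125.85)
T ([330.7, 221.7], 3, 0.0617, 170.27)
T ([356.3, 230.3], 3, 0.1056, -144.2)
T ([328.7, 236.7], 3, 0.1044, 170.98)
W 0.06 ([377.5, 135.3], 320, 0.1365, 59.43)
W 0.06 ([348.8, 169.5], 51, 0.118, 69.57)
W 0.06 ([364.0, 166.0], 1, 0.1178, 64.5)
W 0.06 ([521.9, 181.1], 285, 0.1349, 14.1)
W 0.06 ([328.0, 176.2], 5, 0.1186, 76.73)
W 0.06 ([311.7, 184.3], 41, 0.1186, 82.76)
W 0.06 ([361.3, 187.9], 75, 0.1033, 66.88)
W 0.06 ([487.0, 190.0], 1, 0.1165, 20.97)
W 0.06 ([241.8, 207.1], 261, 0.1384, 104.23)
W 0.06 ([477.2, 207.2], 72, 0.1033, 19.
[... 393 characters left out ...]
.066 ([364.0, 166.0], 1, 0.1189, 64.79)
W 0.066 ([521.9, 181.1], 285, 0.1334, 15.81)
W 0.066 ([328.0, 176.2], 5, 0.1196, 76.54)
W 0.066 ([311.7, 184.3], 41, 0.1196, 82.33)
W 0.066 ([361.3, 187.9], 75, 0.1049, 67.1)
W 0.066 ([487.0, 190.0], 1, 0.116, 22.77)
W 0.066 ([241.8, 207.1], 261, 0.1382, 103.18)
W 0.066 ([477.2, 207.2], 72, 0.1032, 21.76)
W 0.066 ([266.6, 252.1], 63, 0.1066, 111.77)
W 0.066 ([438.1, 256.3], 64, 0.0602, 22.41)
W 0.066 ([243.0, 257.0], 1, 0.1197, 117.55)
W 0.066 ([242.0, 260.0], 1, 0.1196, 118.74)
W 0.066 ([573.5, 281.0], 2, 0.1352, -23.36)
W 0.066 ([578.5, 283.0], 2, 0.1388, -24.41)
W 0.066 ([527.9, 292.3], 60, 0.1023, -24.25)
W 0.066 ([592.0, 289.0], 1, 0.1487, -27.21)
```

The rim holes measure about 1° biased. With that removed, the table dots have turned about 30°, in step with the cup. About 15° remains, so I'll go 13.5° and then check.

Request:
servo_tool --pt "-0.0018 0.0013 0 0 0 -0.026" --pt "-0.0053 0.0041 0 0 0 -0.079" --pt "-0.0088 0.0071 0 0 0 -0.131" --pt "-0.0115 0.0097 0 0 0 -0.175" --pt "-0.0136 0.0118 0 0 0 -0.209" --pt "-0.0146 0.0129 0 0 0 -0.227" --pt "-0.0151 0.0135 0 0 0 -0.236" --pt "-0.0151 0.0135 0 0 0 -0.236" --pt "-0.0151 0.0135 0 0 0 -0.236"

```text
time_s: 6.57
tool_pos: [0.5205, 0.059, 0.0775]
tcp_rot: [[0.916, -0.401, 0.004], [-0.401, -0.916, 0.0], [0.003, -0.002, -1.0]]
force: [-0.3, 1.0, 11.8]
gripper_width: 0.0008
```

```bash
cat > chk.py <<'E'
from h import *
import sys
s=env.state(); R=s['tcp_rot'];p=s['tool_pos']
im=env.grab_frame('wrist'); cv2.imwrite(f'pics/wrist{sys.argv[1]}.png',im)
print(s['time_s'],p,s['force'],'tcp polar',polar(p),'yaw',np.degrees(np.arctan2(R[1,0],R[0,0])))
H=[];D=[]
for (u,v),n,r,a in darks('wrist',im,s,.06):
    if n>120 and .13<r<.143: H.append((np.radians(a),(u,v)))
for (u,v),n,r,a in darks('wrist',im,s,.066):
    if 25<n<130 and .099<r<.111: D.append((np.radians(a),(u,v)))
print(np.round(np.degrees([h[0] for h in H]),2),np.round(np.degrees([h[0] for h in D]),2))
f=lambda L:np.degrees(np.angle(np.exp(8j*np.array([h[0] for h in L])).mean())/8)
print('hole phase',f(H),'dot phase',f(D),'dot-hole mod45 (locked = 22.5):',(f(D)-f(H))%45)
E
python3 chk.py 4
```

```text
6.5667 [0.52053523 0.05902085 0.07751342] [-0.32558347  0.9825344  11.80474397] tcp polar (np.float64(0.0866), np.float64(100.9)) yaw -23.652990500644943
[ 59.09 103.96  13.92 148.52] [ 80.61  35.56 125.23  -9.95 -55.64]
hole phase 13.872526598200643 dot phase -9.837763189531099 dot-hole mod45 (locked = 22.5): 21.289710212268258
```

View pics/wrist4.png

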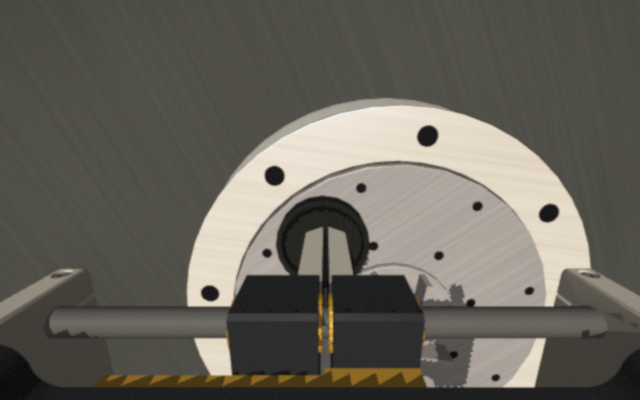

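Request:
servo_tool --pt "-0.001 0.0007 0 0 0 -0.015" --pt "-0.002 0.0014 0 0 0 -0.028" --pt "-0.002 0.0014 0 0 0 -0.028" --pt "-0.002 0.0014 0 0 0 -0.028"

```text
time_s: 6.95
tool_pos: [0.5182, 0.0585, 0.0776]
tcp_rot: [[0.927, -0.375, 0.004], [-0.375, -0.927, 0.0], [0.003, -0.002, -1.0]]
force: [0.2, 0.7, 12.0]
gripper_width: 0.0006
```

```bash
python3 chk.py 5
python3 - <<'E'
# calibrate the locked reading on the first wrist picture
from h import *
s=dict(tool_pos=np.array([0.58105329,0.04475237,0.20550743]),tcp_rot=np.array([[.386460187,-.922306067,-2e-4],[-.922306085,-.386460153,-1.9e-4],[9e-5,2.6e-4,-1]]))
im=cv2.imread('pics/wrist1.png')
for z in(.06,.066): print(z,[(o[0],o[2],o[3]) for o in darks('wrist',im,s,z) if o[1]>8])
E
```

```text
6.95 [0.5181838  0.05852623 0.07755482] [ 0.15205603  0.65155552 12.00608714] tcp polar (np.float64(0.0866), np.float64(102.49)) yaw -22.047820827826776
[ 59.08 103.93  13.84 148.49] [ 82.24  37.2  126.85  -8.33 -54.05]
hole phase 13.83502072031621 dot phase -8.217734582744729 dot-hole mod45 (locked = 22.5): 22.94724469693906
0.06 [([388.7, 127.5], 0.1354, 14.6), ([345.5, 159.0], 0.1037, 37.57), ([417.7, 171.0], 0.1024, -9.25), ([465.1, 178.4], 0.1336, -31.31), ([286.8, 200.6], 0.1068, 83.28), ([395.0, 203.0], 0.0587, -9.43), ([249.3, 226.5], 0.1399, 104.15), ([453.6, 227.1], 0.1039, -56.06), ([474.3, 260.9], 0.1343, -77.38), ([278.0, 264.5], 0.1103, 127.67)]
0.066 [([388.7, 127.5], 0.1354, 15.13), ([345.5, 159.0], 0.1046, 37.67), ([417.7, 171.0], 0.1023, -8.03), ([465.1, 178.4], 0.132, -30.15), ([286.8, 200.6], 0.107, 82.28), ([395.0, 203.0], 0.0594, -7.33), ([249.3, 226.5], 0.1386, 103.12), ([453.6, 227.1], 0.1017, -54.49), ([474.3, 260.9], 0.1305, -76.3), ([278.0, 264.5], 0.1085, 126.2)]
```

Dot-to-hole phase is 22.9° (locked is 22.5°) and the tool has turned 44.6°. Both are well inside the ±1.7° entry tolerance, so I'll let it up.

Request:
servo_tool --pt "0 0 -0.002 0 0 0" --pt "0 0 -0.004 0 0 0" --pt "0 0 -0.006 0 0 0" --pt "0 0 -0.008 0 0 0" --pt "0 0 -0.01 0 0 0" --pt "0 0 -0.01 0 0 0"

```text
time_s: 7.5
tool_pos: [0.518, 0.0585, 0.0874]
tcp_rot: [[0.927, -0.376, 0.003], [-0.376, -0.927, 0.0], [0.003, -0.002, -1.0]]
force: [1.7, 0.5, 6.6]
gripper_width: 0.0003
```

```bash
python3 chk.py 6
```

```text
7.5 [0.51803494 0.05846055 0.08736593] [1.7086583  0.48905305 6.64718374] tcp polar (np.float64(0.0865), np.float64(102.59)) yaw -22.056847819991848
[ 59.11 103.92  13.88 148.51] [ 82.34  37.26 126.9   -8.31 -54.  ]
hole phase 13.855019657511395 dot phase -8.161746331896879 dot-hole mod45 (locked = 22.5): 22.983234010591726
```

View pics/wrist6.png

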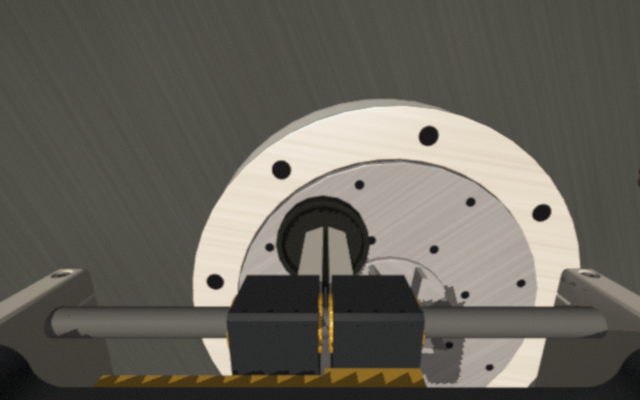

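The plunger followed up to about 2.6 mm, with 6.6 N still on the tool, so the pin is in the hole. I'll lift clear.

Request:
servo_tool --pt "0 0 -0.002 0 0 0" --pt "0 0 -0.004 0 0 0" --pt "0 0 -0.007 0 0 0" --pt "0 0 -0.012 0 0 0" --pt "0 0 -0.02 0 0 0" --pt "0 0 -0.035 0 0 0" --pt "0 0 -0.055 0 0 0" --pt "0 0 -0.075 0 0 0" --pt "0 0 -0.095 0 0 0" --pt "0 0 -0.11 0 0 0" --pt "0 0 -0.12 0 0 0" --pt "0 0 -0.12 0 0 0"

```text
time_s: 8.55
tool_pos: [0.5176, 0.0584, 0.2082]
tcp_rot: [[0.927, -0.376, 0.003], [-0.376, -0.927, 0.0], [0.003, -0.001, -1.0]]
force: [0.2, 0.3, 0.8]
gripper_width: 0.0003
```

Request:
servo_tool --pt "0.01 0.01 0 0 0 0" --pt "0.03 0.02 0 0 0 0" --pt "0.055 0.03 0 0 0 0" --pt "0.08 0.04 0 0 0 0" --pt "0.105 0.05 0 0 0 0" --pt "0.13 0.06 0 0 0 0" --pt "0.14 0.08 0 0 0 0" --pt "0.14 0.105 0 0 0 0" --pt "0.14 0.13 0 0 0 0" --pt "0.14 0.15 0 0 0 0" --pt "0.14 0.16 0 0 0 0" --pt "0.14 0.16 0 0 0 0"

```text
time_s: 9.55
tool_pos: [0.5859, -0.144, 0.2052]
tcp_rot: [[0.926, -0.377, -0.001], [-0.377, -0.926, 0.0], [-0.001, 0.0, -1.0]]
force: [0.7, -0.1, 1.2]
gripper_width: 0.0004
```

Run:
```python
from h import *
print(env.state()['tool_pos'],env.state()['force'])
for n in ('top','scene','wrist'): cv2.imwrite(f'pics/{n}7.png',env.grab_frame(n))
cv2.imwrite('pics/crop7.png',cv2.resize(cv2.imread('pics/top7.png')[130:275,260:410],None,fx=4,fy=4,interpolation=cv2.INTER_CUBIC))
```

```text
[ 0.58586401 -0.14397898  0.20521638] [ 0.68666048 -0.1462819   1.17340162]
```

View pics/crop7.png

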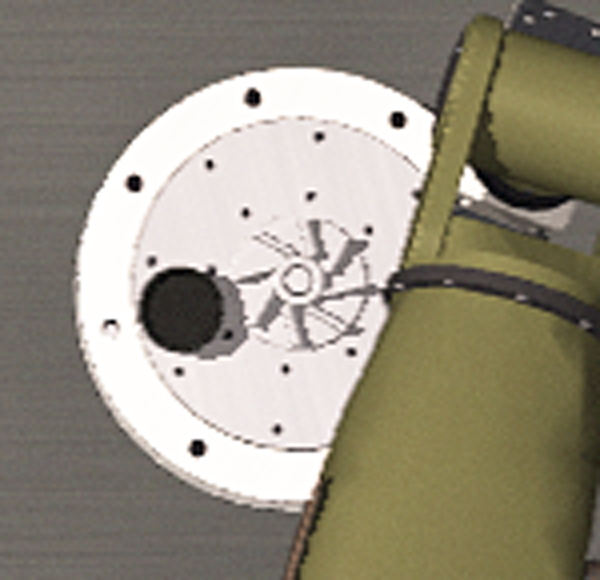

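View pics/scene7.png

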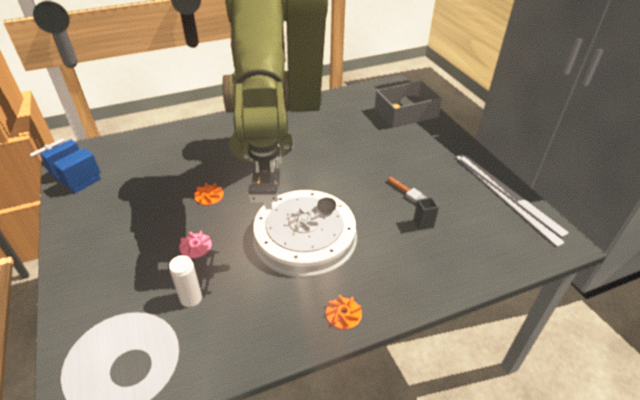

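View pics/wrist7.png

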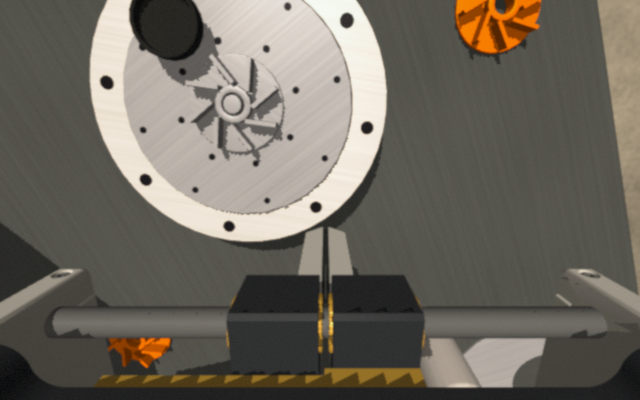

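The enlarged top view shows the first hole at (134,183) empty and dark. The very next hole, at (111,326), is now filled by the bright pin. The cup has moved round, the impeller is on its spigot, and the bench items are where they were.

Run:
```python
from rig import env
print(env.state()['dq'].round(3), env.job_done())
```

```text
the job is handed in; nothing more can be done
[ 0.009 -0.    -0.004 -0.     0.001 -0.003] None
```

The turntable is indexed one hole anticlockwise, and the job was handed in at about 9.7 s. I pressed the cup in about 12.5 mm with closed fingertips and pushed it round the arc. I checked the angle at 30° and 43°, then let it up in the next hole.

**Final checks:**
- **Turn:** just before release the tool had turned 44.6°. The table dots read 0.45° from the ideal locked position, which is within the play and the measuring error.
- **Lock:** on release the plunger followed the fingers up past the 10 mm ride height, with 6.6 N still on them at 2.6 mm. The top picture shows the pin filling the very next hole and the first hole empty.
- **Surroundings:** the impeller is still on its spigot. The can, tube, brush and look-alikes look unmoved by eye in the scene view, but I did not measure their positions again. The tool is about 0.2 m up and touching nothing.
- **Forces:** the highest reading I saw was about 13 N.

One measurement was off: the wrist camera put the rim holes about 0.6–1° from where the top view had them. I allowed for this by comparing the dots with the holes in the same picture.

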